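# Making up a port kit at the hydraulic spares counter

## Task

Make up the port kit: lay the tee, the elbow and the straight coupling flat on the white pads that show their outlines, each centred on its own outline and turned the same way, and seat the flange whose bolt holes line up with the studs all the way down on the stud plate. Leave the other flange where it lies, and let go of everything.

Things in the scene. Friction and masses are not known exactly. Their poses are not given: they have to be found in the camera images.
- tee: Loose grey steel tee fitting, 0.5 kg, lying flat: 34 mm cube with Ø26 tubes along +x, -x (the run) and +y (the branch), each ending in a hexagon nut (34 across flats, 42 to 54 mm out). Bores level, 17 mm up. Origin: underside of the cube, below where the bores meet; z up. Grip a tube from above, across it, 30 mm from the origin (bare from 17 to 42 mm).
- elbow: Loose grey steel right-angle elbow fitting, 0.4 kg, lying flat: 34 mm cube with Ø26 tubes along +x and +y, each ending in a hexagon nut (34 across flats, 42 to 54 mm out). Bores level, 17 mm up. Origin: underside of the cube, below where the bores meet; z up. Grip a tube from above, across it, 30 mm from the origin (bare from 17 to 42 mm).
- straight: Loose grey steel straight coupling, 0.35 kg, 108 mm long, lying along its x axis: Ø26 tube with a hexagon nut (34 across flats, 12 long) at each end; both ends alike. Origin: the middle of its axis, 17 mm above what it lies on. Grip the middle from above, across the tube.
- flange_oblong: Loose aluminium flange lying flat, 0.42 kg: plate 88 x 88 x 12 mm, round neck Ø34 in the middle up to 50 mm above the underside. Four Ø14 through holes in an OBLONG pattern, x = ±31, y = ±15 mm: the one that fits the studs. Origin: centre of the underside; z up. Grip the neck from above, fingertips 22 mm or more above the underside to clear the studs.
- flange_square: Loose aluminium flange, in size and shape as the other, but its four Ø14 holes are in a SQUARE pattern, x = ±24, y = ±24 mm: it does not go over the studs and stays where it lies. Origin: centre of the underside; z up.
- stud_plate: Fixed dark steel plate 100 x 100 x 10 mm with four upright Ø8 studs at x = ±31, y = ±15 mm, 20 mm above its top, tapering to Ø3 over the last 8 mm. The flange goes over them, x axis along the plate's x (either way round), until it lies on the plate's top. Origin: centre of the underside, on the table; z up; top at z = 10 mm.
- tee_pad: Fixed white pad, 8 mm thick, x -66 to 66, y -52 to 66 mm, with a flat black T outline 4 mm larger all round than the tee. One steel pin (Ø14, 14 mm above the pad) at (0, -40) mm, outside the outline. Origin: on the table, below where the tee's origin belongs; axes as the tee's: run along x, branch along +y; z up.
- elbow_pad: Fixed white pad, 8 mm thick, x and y -52 to 66 mm, with a flat black L outline 4 mm larger all round than the elbow. Two steel pins (Ø14, 14 mm above the pad) at (0, -40) and (-40, 0) mm, outside the outline. Origin: on the table, below where the elbow's origin belongs; axes as the elbow's: legs along +x and +y; z up.
- straight_pad: Fixed white pad 136 x 68 x 8 mm with a flat black bar outline (116 x 42 mm) along its x axis, no pins. Origin: on the table, below the middle of the outline; z up. The straight coupling lies along x, either way round.
Not all that is in view belongs to the job. Leave any blue or turquoise look-alike of the elbow alone.

How it is judged:
By the outcome, as a careful person would: the job done as asked, in the order asked, and still so for the second after the job is handed in, with the robot touching nothing.
It also fails if it takes over 109 s, if anything falls off the work surface, if the arm or the gripper's body presses on something with over 40 N, if the wrist force passes 120 N, or if a joint passes its speed limit or range.

## Robot

A 6-joint arm with a two-finger parallel gripper is mounted at the origin on the work surface. World frame = base frame: x ahead of the robot, y to its left, z up, the work surface at z = 0. Lengths are in m, angles in degrees, forces in N, time in s.
With the tool pointing down it reaches from about 0.4 to 0.825 m from the base axis. Payload 7 kg.
Tool frame: the origin (TCP) lies between the finger pads; the fingertips stand 19 mm ahead of it and the grasp point (between the pads) is the TCP (r.finger_overhang is the distance from the TCP to the fingertips, in m); z points along the fingers, y is the direction in which the jaws open and shut (so a half turn about z gives the same grasp; the last joint's range is limited). The gripper opens to 88 mm and grips with 3 to 60 N. Pads are 19 mm wide; open, the fingers measure 130 mm over their backs; the gripper's body (78 mm by 193 mm) begins 47 mm behind the grasp point.
Start: joints at [16.507, 20.546, 0.682, 0, -70.136, -16.507], TCP at [0.675, -0, 0.246] pointing down, gripper open.
Joint ranges: [-176.03, 176.03], [-82.01, 121.73], [-58.28, 71.71], [-173.87, 95.51], [-174.79, -0.11], [-173.66, 173.66]. Speed limits (degrees/s): [136.94, 136.94, 172.46, 180, 180, 180].

## Interface

Orientations are given as [roll, pitch, yaw] about the fixed x, y, z axes, in that order (R = Rz(yaw) Ry(pitch) Rx(roll)).
In Python, from plant import r, optics gives the robot as it stands. The module is installed in compiled form; this text tells all that it offers.
- The arm moves only by the tool step_arm, never from a script. Its argument "increments" is a list of rows, each an object of numbers: "tx", "ty", "tz": the shift along the world's x, y, z in mm; "ax", "ay", "az": the turn, a rotation vector about the world's x, y, z in degrees; "claw": the gripper command: -1 is shut, 1 is fully open, values between are in proportion. In form: [{"tx": .., "ty": .., "tz": .., "ax": .., "ay": .., "az": .., "claw": ..}, ...]. A call has 1 to 12 rows; each row shifts and turns the commanded pose from where the row before left it; what a row does not reach is not made up. A row lasts 1/10 s, in which the tool goes at most 50 mm and 8.59 degrees, less where a joint would pass 70% of its speed; a pose out of reach is approached as far as the arm can. A call with a gripper value outside its range is refused whole. The fingers move at their own pace and stop on an object; "newtons" is the grip in N (left out, the last holds). Time passes only in rows, so rows that do not move let the fingers close. It gives the time, the measured TCP pose, the force and the opening at its end, in the units of the state.
- r.get_state(): the state, without advancing time (a new reading comes with each control period).
- optics.capture(name): name is "scene" or "side" or "wrist"; returns a dict with "image" (420x560x3 uint8, blue, green, red), "depth" (420x560 float32, m along the optical axis (not along the pixel's ray), 0 where there is no reading), "fx", "fy", "cx", "cy" (pixels), "distortion" ([k1, k2, p1, p2, k3] as OpenCV has them; the pictures are not rectified), "R" (3x3) and "t" (3): a world point X has camera coordinates R X + t. Camera axes: x right, y down, z forward; pixel columns grow to the right and rows downward; lengths in m; the calibration is good to about 2 mm. A picture is of the moment at which its call begins.
- r.close_job(): hands the job in, once; it reports no verdict.
The state is a dict: "time_s": time; "joints": joint angles; "qd": joint speeds; "joint_torque": joint torques, N m; "tcp_pos": TCP position; "eef_rot": TCP orientation; "contact_force": force on the tool from outside, world axes, zero at the start; "moment": the same for the moment, N m; "gripper_width": finger opening in m.
Only numpy, scipy, OpenCV 4.12 (cv2) and the standard library are available. Lean on these libraries where they do the work, as an engineer would, in place of code of your own. Each camera call takes 0.05 s, during which the arm holds its last target. There are 200 camera calls.

## Working session

There is one attempt and no reset: what is moved stays moved. The work goes in short steps, Python scripts to look and compute and a tool call to move; the robot and the scene stay as the last step left them, time stands still between calls to the robot, and variables do not carry over. Pictures are saved under pics/ and viewed, about 12 in all and at most 16, crops included, and the job is handed in when it is done.

Besides the shell and the picture viewer there is one more tool, called as name([rows], argument=value, ...), one row to a line, values as JSON. step_arm: Moves the arm, as the interface text tells. Its arguments: {"type":"object","properties":{"increments":{"type":"array","items":{"type":"object","properties":{"tx":{"type":"number"},"ty":{"type":"number"},"tz":{"type":"number"},"ax":{"type":"number"},"ay":{"type":"number"},"az":{"type":"number"},"claw":{"type":"number"}}}},"newtons":{"type":"number"}},"required":["increments"]}

```bash
mkdir -p pics; cat > h.py <<'E'
import numpy as np, cv2, pickle
from plant import r, optics
def cap(n, f=None):
    c=optics.capture(n)
    if f: pickle.dump(c,open(f+'.pkl','wb')); cv2.imwrite('pics/'+f+'.png',c['image'])
    return c
def K(c): return np.array([[c['fx'],0,c['cx']],[0,c['fy'],c['cy']],[0,0,1.]])
def cloud(c):
    h,w=c['depth'].shape
    u,v=np.meshgrid(np.arange(w),np.arange(h))
    p=cv2.undistortPoints(np.stack([u,v],-1).reshape(-1,1,2).astype(np.float64),K(c),np.array(c['distortion'])).reshape(h,w,2)
    d=c['depth'][...,None]
    P=np.concatenate([p*d,d],-1)
    return (P-np.array(c['t']))@np.array(c['R'])
def onplane(c,uv,z):
    p=cv2.undistortPoints(np.array(uv,float).reshape(-1,1,2),K(c),np.array(c['distortion'])).reshape(-1,2)
    d=np.c_[p,np.ones(len(p))]@np.array(c['R']); o=-np.array(c['R']).T@np.array(c['t'])
    z=np.broadcast_to(z,len(p))
    return o+d*((z-o[2])/d[:,2])[:,None]
def proj(c,X):
    return cv2.projectPoints(np.array(X,float).reshape(-1,1,3),cv2.Rodrigues(np.array(c['R']))[0],np.array(c['t'],float),K(c),np.array(c['distortion']))[0].reshape(-1,2)
def ortho(c,x0,x1,y0,y1,z,s=1000):
    """top view at plane z, s px/m; col=y decreasing? col=(x-x0)*s,row=(y1-y)*s"""
    nx,ny=int((x1-x0)*s),int((y1-y0)*s)
    X,Y=np.meshgrid(x0+np.arange(nx)/s,y1-np.arange(ny)/s)
    uv=proj(c,np.stack([X,Y,np.full_like(X,z)],-1).reshape(-1,3)).reshape(ny,nx,2).astype(np.float32)
    return cv2.remap(c['image'],uv[...,0],uv[...,1],cv2.INTER_LINEAR)
E
python3 - <<'E'
from h import *
s=r.get_state(); print(s)
for n in ['scene','side','wrist']:
    c=cap(n,n+'0'); print(n, -np.array(c['R']).T@c['t'], c['fx'])
E
```

```text
{'time_s': 0.0, 'joints': array([ 1.65068199e+01,  2.05923289e+01,  6.31744077e-01, -1.91989401e-02,
       -7.01360859e+01, -1.65061616e+01]), 'qd': array([-0.01699516, -0.05381873,  0.01334221,  0.02800409,  0.00908277,
        0.04257882]), 'joint_torque': array([-8.00930356e-04, -5.82726967e+01,  2.93058443e+01,  6.99745238e+00,
        6.93249181e-03, -2.06530804e-04]), 'tcp_pos': array([ 6.74525401e-01, -3.57675649e-05,  2.44600059e-01]), 'eef_rot': array([ 1.79902185e+02, -1.01642830e-02, -9.00058718e+01]), 'contact_force': array([ 0.35433219,  0.83078704, -0.54349214]), 'moment': array([-0.00488131, -0.00828191, -0.00448941]), 'gripper_width': 0.08757404069617725}
scene [0.9499951  0.38945955 0.62849772] 391.79541948330314
side [0.04003729 1.1361822  0.82499398] 505.61568670225023
wrist [ 0.67438905 -0.066889    0.38405792] 299.0228132962561
```

View pics/scene0.png

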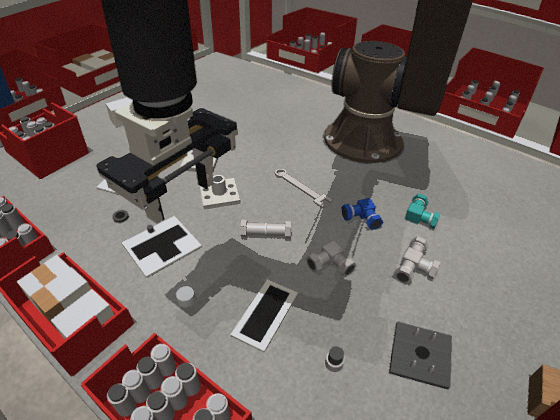

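View pics/side0.png

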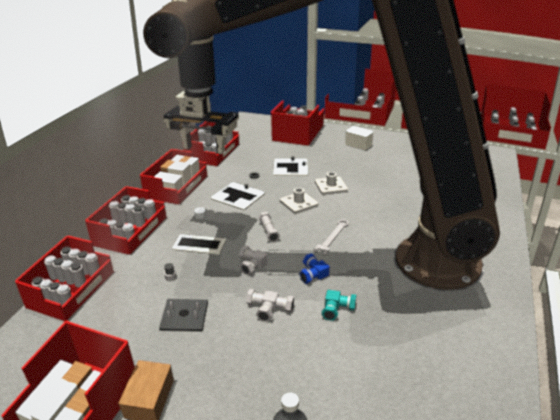

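The T pad is at (161,247) in scene, the straight pad at (264,315) and the stud plate at (421,352). The tee is at (415,262), the grey elbow at (333,262) and the straight at (266,229). One flange is at (219,190). The other flange and the L pad only show in side, at (331,182) and (291,166). Elbow look-alikes: blue (362,212) and turquoise (423,212).

```bash
python3 - <<'E'
from h import *
cs=pickle.load(open('scene0.pkl','rb'));cd=pickle.load(open('side0.pkl','rb'))
P=cloud(cs)
for n,u,v in [('tee',415,262),('elbow',333,262),('straight',266,229),('flA',219,190),('tpad',161,247),('spad',264,315),('plate',421,352)]: print(n,P[v,u].round(3))
P=cloud(cd)
for n,u,v in [('tee',268,303),('elbow',252,262),('straight',269,226),('flA',299,198),('flB',331,180),('tpad',237,193),('lpad',291,166),('spad',200,243),('plate',184,314)]: print(n,P[v,u].round(3))
a=ortho(cd,0.3,0.95,-0.45,0.45,0.01,650); b=ortho(cs,0.3,0.95,-0.45,0.45,0.01,650)
cv2.imwrite('pics/o1.png',np.hstack([b[:, :390],a[:, :390]]) if 0 else np.hstack([b,a])[:600,:800] if 0 else cv2.resize(np.hstack([b,a]),None,fx=.94,fy=.94))
E
```

```text
tee [0.384 0.316 0.032]
elbow [0.469 0.177 0.013]
straight [0.489 0.019 0.026]
flA [ 0.457 -0.149  0.028]
tpad [ 0.655 -0.133  0.009]
spad [0.648 0.14  0.006]
plate [0.548 0.402 0.011]
tee [0.364 0.327 0.028]
elbow [0.456 0.196 0.028]
straight [0.472 0.028 0.029]
flA [ 0.438 -0.145  0.031]
flB [ 0.372 -0.282  0.034]
tpad [ 0.651 -0.153  0.005]
lpad [ 0.545 -0.389  0.005]
spad [0.636 0.14  0.009]
plate [0.543 0.406 0.007]
```

View pics/o1.png

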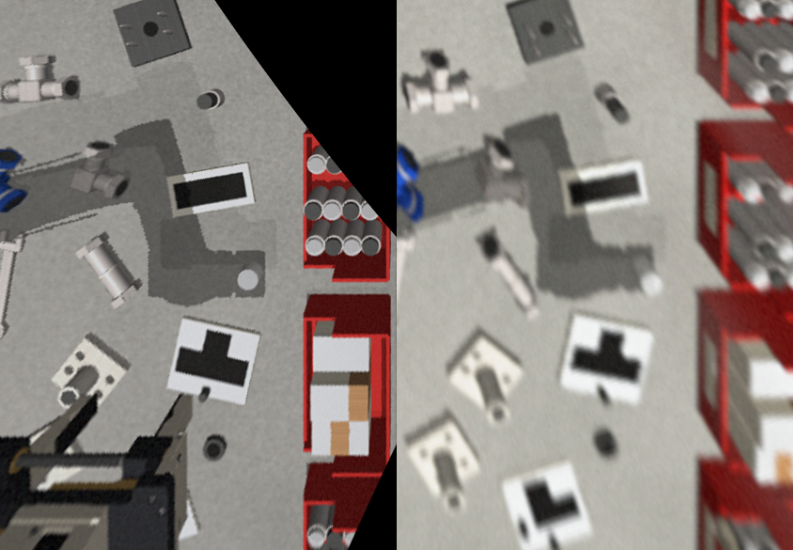

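View pics/wrist0.png

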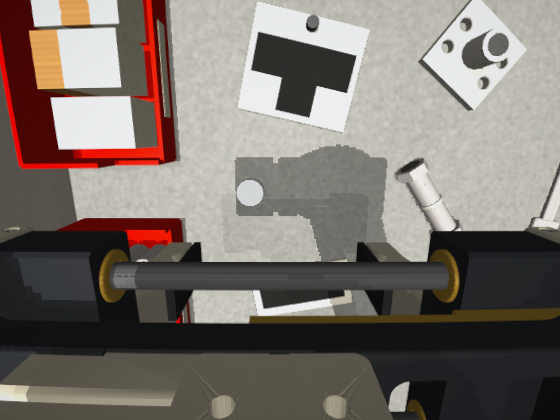

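step_arm([
  {"tx": -35, "ty": -30, "tz": 15},
  {"tx": -40, "ty": -30, "tz": 15},
  {"tx": -40, "ty": -30, "tz": 15},
  {"tx": -40, "ty": -30, "tz": 10},
  {},
])

```text
$.increments[0]: bad value
```

```bash
python3 - <<'E'
from h import *
c=cap('wrist','wA'); s=r.get_state(); print(s['tcp_pos'],s['eef_rot'])
E
```

```text
[ 6.74725871e-01 -6.47915354e-05  2.44979474e-01] [ 1.79942634e+02 -5.26331658e-03 -9.00088259e+01]
```

step_arm([
  {"ty": 45},
  {"ty": 48},
  {"ty": 48},
  {"ty": 48},
  {"ty": 48},
  {"ty": 48},
  {"ty": 48},
  {"ty": 48},
  {"ty": 48},
  {"ty": 48},
  {"ty": 48},
  {"ty": 45},
])

```text
$.increments[0]: bad value
```

step_arm([
  {},
])

```text
$.increments[0]: bad value
```

```bash
python3 - <<'E'
from h import *
c=cap('wrist','wB'); s=r.get_state(); print(s['tcp_pos'],s['eef_rot'],s['time_s'])
a=pickle.load(open('wA.pkl','rb'))
cv2.imwrite('pics/AB.png',np.vstack([a['image'][:290],c['image'][:290]]))
E
```

```text
[6.74782007e-01 1.54201482e-05 2.45125375e-01] [ 1.79955321e+02 -4.69078423e-03 -8.99988058e+01] 0.25
```

View pics/AB.png

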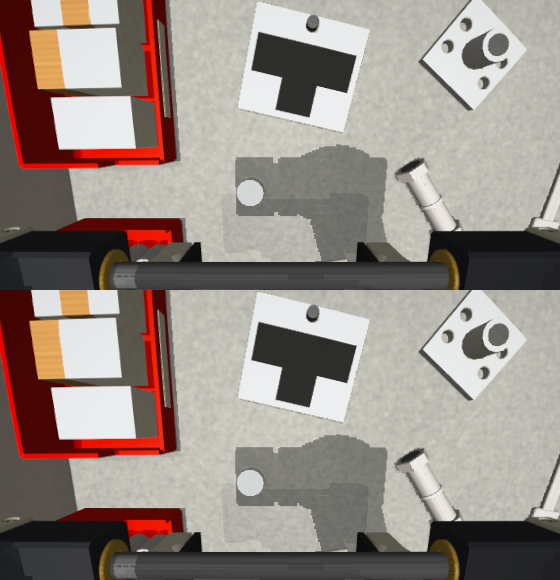

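Every row needs all of its fields. The arm hasn't moved, so this picture is just the start view again.

step_arm([
  {"tx": -35, "ty": -30, "tz": 15, "ax": 0, "ay": 0, "az": 0, "claw": 1},
  {"tx": -40, "ty": -30, "tz": 15, "ax": 0, "ay": 0, "az": 0, "claw": 1},
  {"tx": -40, "ty": -30, "tz": 15, "ax": 0, "ay": 0, "az": 0, "claw": 1},
  {"tx": -40, "ty": -30, "tz": 10, "ax": 0, "ay": 0, "az": 0, "claw": 1},
  {"tx": 0, "ty": 0, "tz": 0, "ax": 0, "ay": 0, "az": 0, "claw": 1},
])

```text
time_s: 0.75
tcp_pos: [0.5208, -0.1193, 0.3019]
eef_rot: [-179.8, 0.0, -90.1]
contact_force: [0.9, 1.1, 1.2]
gripper_width: 0.088
```

```bash
python3 - <<'E'
from h import *
c=cap('wrist','wA'); s=r.get_state(); print(s['tcp_pos'],s['eef_rot'])
E
```

```text
[ 0.52255441 -0.1183376   0.30101722] [-1.79809234e+02  2.31719060e-02 -9.01186907e+01]
```

step_arm([
  {"tx": 0, "ty": 45, "tz": 0, "ax": 0, "ay": 0, "az": 0, "claw": 1},
  {"tx": 0, "ty": 48, "tz": 0, "ax": 0, "ay": 0, "az": 0, "claw": 1},
  {"tx": 0, "ty": 48, "tz": 0, "ax": 0, "ay": 0, "az": 0, "claw": 1},
  {"tx": 0, "ty": 48, "tz": 0, "ax": 0, "ay": 0, "az": 0, "claw": 1},
  {"tx": 0, "ty": 48, "tz": 0, "ax": 0, "ay": 0, "az": 0, "claw": 1},
  {"tx": 0, "ty": 48, "tz": 0, "ax": 0, "ay": 0, "az": 0, "claw": 1},
  {"tx": 0, "ty": 48, "tz": 0, "ax": 0, "ay": 0, "az": 0, "claw": 1},
  {"tx": 0, "ty": 48, "tz": 0, "ax": 0, "ay": 0, "az": 0, "claw": 1},
  {"tx": 0, "ty": 48, "tz": 0, "ax": 0, "ay": 0, "az": 0, "claw": 1},
  {"tx": 0, "ty": 48, "tz": 0, "ax": 0, "ay": 0, "az": 0, "claw": 1},
  {"tx": 0, "ty": 48, "tz": 0, "ax": 0, "ay": 0, "az": 0, "claw": 1},
  {"tx": 0, "ty": 45, "tz": 0, "ax": 0, "ay": 0, "az": 0, "claw": 1},
])

```text
time_s: 2.0
tcp_pos: [0.5236, 0.4561, 0.2981]
eef_rot: [180.0, -0.0, -89.9]
contact_force: [1.1, 0.6, -0.2]
gripper_width: 0.0873
```

step_arm([
  {"tx": 0, "ty": 0, "tz": 0, "ax": 0, "ay": 0, "az": 0, "claw": 1},
  {"tx": 0, "ty": 0, "tz": 0, "ax": 0, "ay": 0, "az": 0, "claw": 1},
])

```text
time_s: 2.2
tcp_pos: [0.5235, 0.4549, 0.297]
eef_rot: [179.9, -0.1, -89.9]
contact_force: [0.1, -0.0, -0.4]
gripper_width: 0.0872
```

```bash
python3 - <<'E'
from h import *
c=cap('wrist','wB'); s=r.get_state(); print(s['tcp_pos'],s['eef_rot'],s['time_s'])
a=pickle.load(open('wA.pkl','rb'))
cv2.imwrite('pics/AB2.png',np.vstack([a['image'][:290],c['image'][:290]]))
E
```

```text
[0.52380377 0.45379834 0.29775262] [ 1.79937895e+02 -9.01500183e-02 -8.99400289e+01] 2.25
```

View pics/AB2.png

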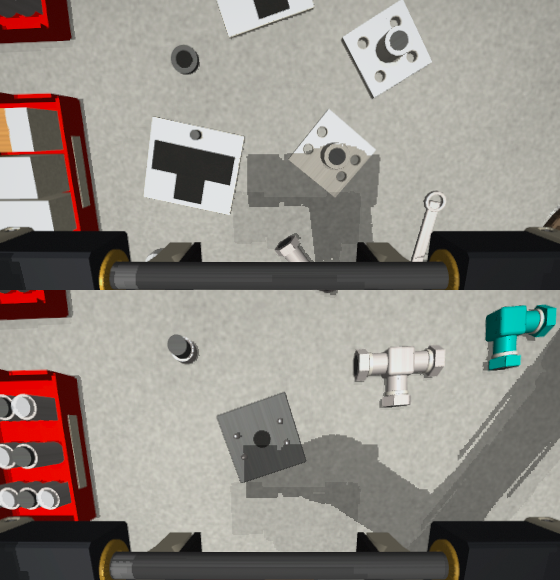

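Flange A (335,155 top) has its holes in an oblong pattern, so it is the one for the studs. B (388,46) is square. The tee is at (400,70 bottom) and the stud plate at (262,148 bottom). Next I'll fit poses by silhouette.

```bash
cat > fit.py <<'E'
from h import *
from scipy.optimize import minimize
def box(x0,x1,y0,y1,z0,z1): return np.array([[x,y,z] for x in(x0,x1) for y in(y0,y1) for z in(z0,z1)],float)
def prism(a,s0,s1,R,n,zc,ph=0):  # along direction a (x,y), centre height zc
    t=np.arange(n)*2*np.pi/n+ph; a=np.array(a,float); b=np.array([-a[1],a[0]])
    return np.array([[*(a*s+b*R*np.cos(q)),zc+R*np.sin(q)] for s in(s0,s1) for q in t])
def leg(a): return [prism(a,0,42,13,16,17),prism(a,42,54,17/np.cos(np.pi/6),6,17)]
cube=box(-17,17,-17,17,0,34)
def cyl(R,z0,z1):
    t=np.arange(24)*np.pi/12; return np.array([[R*np.cos(q),R*np.sin(q),z] for z in(z0,z1) for q in t])
M=dict(tee=[cube]+leg((1,0))+leg((-1,0))+leg((0,1)), elbow=[cube]+leg((1,0))+leg((0,1)),
 straight=leg((1,0))+leg((-1,0)), flange=[box(-44,44,-44,44,0,12),cyl(17,12,50)], plate=[box(-50,50,-50,50,0,10)],
 tee_pad=[box(-58,58,-21,21,8,8),box(-21,21,0,58,8,8)], elbow_pad=[box(-21,58,-21,21,8,8),box(-21,21,0,58,8,8)],
 straight_pad=[box(-58,58,-21,21,8,8)])
def hulls(c,name,p,z=0,S=4):
    co,si=np.cos(np.radians(p[2])),np.sin(np.radians(p[2]))
    out=[]
    for V in M[name]:
        X=np.c_[p[0]+co*V[:,0]-si*V[:,1],p[1]+si*V[:,0]+co*V[:,1],V[:,2]+z]/1000
        out.append(cv2.convexHull(((proj(c,X)+.5)*S-.5).astype(np.float32)))
    return out
def fit(c,name,guess,z=0,rad=95,thr=.009,dark=60,zmax=.075):
    P=cloud(c); S=4; g=np.array(guess[:2])/1000
    near=np.hypot(P[...,0]-g[0],P[...,1]-g[1])<rad/1000
    if 'pad' in name: m=near&(c['image'].max(-1)<dark)&(P[...,2]<.02)
    else: m=near&(P[...,2]>thr+z/1000)&(P[...,2]<zmax)
    m=cv2.morphologyEx(m.astype(np.uint8),cv2.MORPH_OPEN,np.ones((3,3),np.uint8))
    n,l,st,cen=cv2.connectedComponentsWithStats(m)
    m=(l==1+np.argmax(st[1:,4])).astype(np.uint8)
    m=cv2.morphologyEx(m,cv2.MORPH_CLOSE,np.ones((7,7),np.uint8))
    ys,xs=np.nonzero(m); y0,y1,x0,x1=ys.min()-25,ys.max()+25,xs.min()-25,xs.max()+25
    y0,x0=max(y0,0),max(x0,0); big=cv2.resize(m[y0:y1,x0:x1],None,fx=S,fy=S,interpolation=cv2.INTER_LINEAR)
    def cost(p):
        im=np.zeros_like(big)
        for h in hulls(c,name,p,z,S):
            cv2.fillConvexPoly(im,((h-np.array([x0*S,y0*S]))*16).astype(np.int32),1,shift=4)
        return 1-(im&big).sum()/max((im|big).sum(),1)
    best=None
    cm=P[m>0][:,:2]; cm=cm[(cm**2).sum(1)>.01].mean(0)*1000
    yaws=[guess[2]] if len(guess)>2 else range(-180,180,30)
    for y in yaws:
        for q in ([g*1000] if len(guess)>2 else [cm]):
            s=minimize(cost,[*q,y],method='Nelder-Mead',options=dict(initial_simplex=np.array([q[0],q[1],y])+np.array([[0,0,0],[8,0,0],[0,8,0],[-4,-4,10]]),xatol=.05,fatol=1e-4,maxiter=120))
            if best is None or s.fun<best.fun: best=s
    p=best.x; p[2]=(p[2]+180)%360-180
    print(name,p.round(1),'1-IoU',round(best.fun,3)); return p
def draw(c,im,name,p,z=0,col=(0,0,255)):
    for h in hulls(c,name,p,z,1): cv2.polylines(im,[h.astype(np.int32)],True,col,1)
def L(n): return pickle.load(open(n+'.pkl','rb'))
E
python3 - <<'E'
from fit import *
A,B,S=L('wA'),L('wB'),L('scene0')
for c in (A,B,S):
    P=cloud(c); 
    print(P[150:160,150:160,2].std(),np.median(P[100:200,100:500,2]))
ia,ib=A['image'].copy(),B['image'].copy()
def f(c,im,*a,**k):
    p=fit(c,*a,**k); draw(c,im,a[0],p)
f(A,ia,'tee_pad',(652,-145)); f(A,ia,'flange',(450,-140),thr=.006)
f(B,ib,'tee',(370,320)); f(B,ib,'plate',(543,404),thr=.005,rad=85,zmax=.02)
f(L('wrist0'),ia,'tee_pad',(652,-145)); 
is_=S['image'].copy()
f(S,is_,'straight_pad',(640,140)); f(S,is_,'elbow',(460,190)); f(S,is_,'straight',(480,20)); f(S,is_,'tee',(370,320))
cv2.imwrite('pics/ov.png',np.vstack([ia[60:270,120:460],ib[0:210,120:460]])); cv2.imwrite('pics/ovs.png',is_[180:390,120:460])
cv2.imwrite('pics/ov.png',cv2.resize(np.vstack([ia[60:270,120:460],ib[30:210,120:460],is_[180:380,220:560]]),None,fx=1,fy=1))
E
```

```text
0.0007929110413946123 0.0005503252417472957
0.0008913924487876313 0.0003269118072717818
0.028424100355242173 0.0010543106398618737
tee_pad [ 645.2 -150.8  -12.7] 1-IoU 0.072
flange [ 446.6 -162.5 -128.6] 1-IoU 0.049
tee [368.3 304.2   3.8] 1-IoU 0.059
plate [ 546.8  402.9 -161.6] 1-IoU 0.02
tee_pad [ 645.  -150.9  -12.7] 1-IoU 0.061
straight_pad [ 642.   138.  -169.7] 1-IoU 0.077
elbow [452.1 163.3 -18.5] 1-IoU 0.149
straight [481.6  11.3 127.6] 1-IoU 0.061
tee [367.3 304.6   4.1] 1-IoU 0.101
```

View pics/ov.png

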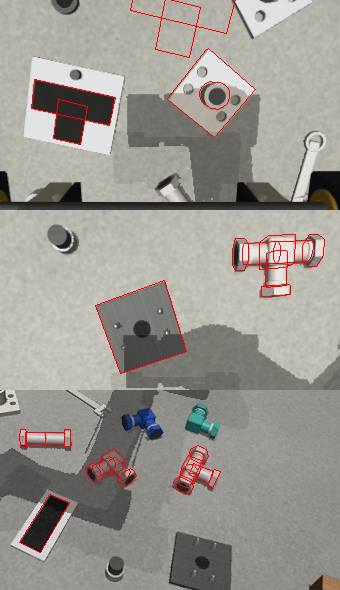

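All fits sit well on the images: tee (368,304, 4°), tee pad (645,-151, -13°), oblong flange and plate. The tee nearest its look-alikes is confirmed by its three nuts. Going for the tee, across the branch.

step_arm([
  {"tx": -39, "ty": -30, "tz": -35, "ax": 0, "ay": 0, "az": 3.7, "claw": 0},
  {"tx": -39, "ty": -30, "tz": -35, "ax": 0, "ay": 0, "az": 0, "claw": -0.09},
  {"tx": -39, "ty": -30, "tz": -35, "ax": 0, "ay": 0, "az": 0, "claw": -0.09},
  {"tx": -40, "ty": -30, "tz": -35, "ax": 0, "ay": 0, "az": 0, "claw": -0.09},
  {"tx": 0, "ty": 0, "tz": -45, "ax": 0, "ay": 0, "az": 0, "claw": -0.09},
  {"tx": 0, "ty": 0, "tz": -30, "ax": 0, "ay": 0, "az": 0, "claw": -0.09},
  {"tx": 0, "ty": 0, "tz": 0, "ax": 0, "ay": 0, "az": 0, "claw": -0.09},
  {"tx": 0, "ty": 0, "tz": 0, "ax": 0, "ay": 0, "az": 0, "claw": -0.09},
], newtons=50)

```text
time_s: 3.05
tcp_pos: [0.3951, 0.3537, 0.1094]
eef_rot: [-180.0, -0.0, -86.3]
contact_force: [0.6, 0.7, 0.6]
gripper_width: 0.04
```

```bash
cat > go.py <<'E'
from plant import r
import sys, numpy as np
def rep(x,y,z,yaw):
    s=r.get_state(); p=s['tcp_pos']*1000; e=s['eef_rot']
    print('t',s['time_s'],'need',(np.array([x,y,z])-p).round(1),'az',round((yaw-e[2]+180)%360-180,2),'rp',(e[:2]-np.array([180*np.sign(e[0]),0])).round(2),'w',round(s['gripper_width'],4),'F',s['contact_force'].round(1),'j6',s['joints'][5].round(0))
if __name__=='__main__': rep(*map(float,sys.argv[1:5]))
E
python3 go.py 366.3 334.1 22 -86.2
```

```text
t 3.05 need [-28.8 -19.6 -87.4] az 0.12 rp [ 0.03 -0.02] w 0.04 F [0.6 0.7 0.6] j6 -59.0
```

step_arm([
  {"tx": -15, "ty": -10, "tz": 0, "ax": 0, "ay": 0, "az": 0.1, "claw": -0.09},
  {"tx": -14, "ty": -10, "tz": 0, "ax": 0, "ay": 0, "az": 0, "claw": -0.09},
  {"tx": 0, "ty": 0, "tz": -30, "ax": 0, "ay": 0, "az": 0, "claw": -0.09},
  {"tx": 0, "ty": 0, "tz": -10, "ax": 0, "ay": 0, "az": 0, "claw": -0.09},
  {"tx": 0, "ty": 0, "tz": 0, "ax": 0, "ay": 0, "az": 0, "claw": -0.09},
])

```text
time_s: 3.55
tcp_pos: [0.3658, 0.334, 0.0687]
eef_rot: [180.0, -0.0, -86.2]
contact_force: [-0.3, 0.4, -1.0]
gripper_width: 0.0396
```

```bash
python3 go.py 366.3 334.1 22 -86.2
```

```text
t 3.55 need [  0.5   0.1 -46.7] az 0.02 rp [-0.01 -0.04] w 0.0396 F [-0.3  0.4 -1. ] j6 -61.0
```

step_arm([
  {"tx": 0.5, "ty": 0, "tz": -22, "ax": 0, "ay": 0, "az": 0, "claw": -0.09},
  {"tx": 0, "ty": 0, "tz": -18, "ax": 0, "ay": 0, "az": 0, "claw": -0.09},
  {"tx": 0, "ty": 0, "tz": -6, "ax": 0, "ay": 0, "az": 0, "claw": -0.09},
  {"tx": 0, "ty": 0, "tz": 0, "ax": 0, "ay": 0, "az": 0, "claw": -0.09},
  {"tx": 0, "ty": 0, "tz": 0, "ax": 0, "ay": 0, "az": 0, "claw": -1},
  {"tx": 0, "ty": 0, "tz": 0, "ax": 0, "ay": 0, "az": 0, "claw": -1},
  {"tx": 0, "ty": 0, "tz": 0, "ax": 0, "ay": 0, "az": 0, "claw": -1},
  {"tx": 0, "ty": 0, "tz": 0, "ax": 0, "ay": 0, "az": 0, "claw": -1},
])

```text
time_s: 4.35
tcp_pos: [0.3664, 0.3347, 0.0234]
eef_rot: [-179.9, 0.1, -86.2]
contact_force: [-1.2, -0.9, 7.0]
gripper_width: 0.0246
```

```bash
python3 go.py 366.3 334.1 22 -86.2
```

```text
t 4.35 need [-0.1 -0.6 -1.4] az -0.02 rp [0.06 0.08] w 0.0246 F [-1.2 -0.9  7. ] j6 -61.0
```

step_arm([
  {"tx": 0, "ty": 0, "tz": 25, "ax": 0, "ay": 0, "az": 0, "claw": -1},
  {"tx": 0, "ty": 0, "tz": 35, "ax": 0, "ay": 0, "az": 0, "claw": -1},
  {"tx": 10, "ty": -16, "tz": 35, "ax": 0, "ay": 0, "az": -1.5, "claw": -1},
  {"tx": 18, "ty": -28, "tz": 0, "ax": 0, "ay": 0, "az": -1.5, "claw": -1},
  {"tx": 19, "ty": -31, "tz": 0, "ax": 0, "ay": 0, "az": -1.5, "claw": -1},
  {"tx": 20, "ty": -33, "tz": 0, "ax": 0, "ay": 0, "az": -1.5, "claw": -1},
  {"tx": 20, "ty": -33, "tz": 0, "ax": 0, "ay": 0, "az": -1.5, "claw": -1},
  {"tx": 20, "ty": -33, "tz": 0, "ax": 0, "ay": 0, "az": -1.5, "claw": -1},
  {"tx": 20, "ty": -33, "tz": 0, "ax": 0, "ay": 0, "az": -1.5, "claw": -1},
  {"tx": 20, "ty": -33, "tz": 0, "ax": 0, "ay": 0, "az": -1.5, "claw": -1},
  {"tx": 20, "ty": -33, "tz": 0, "ax": 0, "ay": 0, "az": -1.5, "claw": -1},
  {"tx": 20, "ty": -33, "tz": 0, "ax": 0, "ay": 0, "az": -1.5, "claw": -1},
])

```text
time_s: 5.55
tcp_pos: [0.5526, 0.0264, 0.1167]
eef_rot: [179.9, -0.0, -101.3]
contact_force: [1.0, 0.8, -5.8]
gripper_width: 0.0251
```

```bash
python3 go.py 651.8 -121.1 31.4 -102.7
```

```text
t 5.55 need [  99.2 -147.5  -85.3] az -1.41 rp [-0.1  -0.02] w 0.0251 F [ 1.   0.8 -5.8] j6 -34.0
```

step_arm([
  {"tx": 21, "ty": -31, "tz": 0, "ax": 0, "ay": 0, "az": -1.4, "claw": -1},
  {"tx": 21, "ty": -31, "tz": 0, "ax": 0, "ay": 0, "az": 0, "claw": -1},
  {"tx": 21, "ty": -31, "tz": -10, "ax": 0, "ay": 0, "az": 0, "claw": -1},
  {"tx": 20, "ty": -30, "tz": -15, "ax": 0, "ay": 0, "az": 0, "claw": -1},
  {"tx": 13, "ty": -20, "tz": -20, "ax": 0, "ay": 0, "az": 0, "claw": -1},
  {"tx": 4, "ty": -6, "tz": -20, "ax": 0, "ay": 0, "az": 0, "claw": -1},
  {"tx": 0, "ty": 0, "tz": 0, "ax": 0, "ay": 0, "az": 0, "claw": -1},
  {"tx": 0, "ty": 0, "tz": 0, "ax": 0, "ay": 0, "az": 0, "claw": -1},
])

```text
time_s: 6.35
tcp_pos: [0.6518, -0.1211, 0.0514]
eef_rot: [179.8, -0.0, -102.6]
contact_force: [0.4, -1.0, -5.4]
gripper_width: 0.0246
```

```bash
python3 go.py 651.8 -121.1 31.4 -102.7; python3 - <<'E'
from fit import *
c=cap('wrist','w2'); cv2.imwrite('pics/w2.png',c['image'])
E
```

```text
t 6.35 need [  0.  -0. -20.] az -0.06 rp [-0.17 -0.04] w 0.0246 F [ 0.4 -1.  -5.4] j6 -19.0
```

View pics/w2.png

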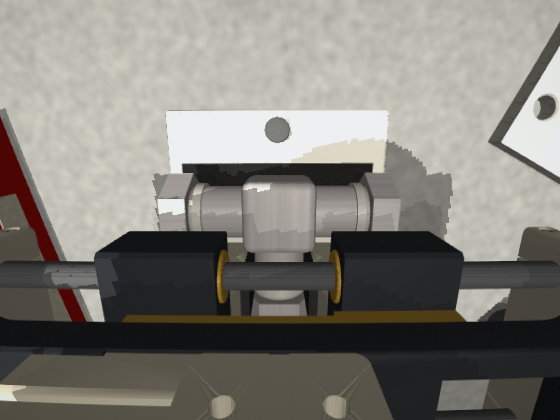

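The tee is held square over its pad, with the pin at (277,130) clear of it. Lowering it now.

step_arm([
  {"tx": 0, "ty": 0, "tz": -12, "ax": 0, "ay": 0, "az": 0, "claw": -1},
  {"tx": 0, "ty": 0, "tz": -5, "ax": 0, "ay": 0, "az": 0, "claw": -1},
  {"tx": 0, "ty": 0, "tz": -2, "ax": 0, "ay": 0, "az": 0, "claw": -1},
  {"tx": 0, "ty": 0, "tz": -1, "ax": 0, "ay": 0, "az": 0, "claw": -1},
  {"tx": 0, "ty": 0, "tz": 0, "ax": 0, "ay": 0, "az": 0, "claw": -1},
])

```text
time_s: 6.9
tcp_pos: [0.653, -0.1208, 0.0326]
eef_rot: [-180.0, -0.0, -102.6]
contact_force: [0.3, -0.5, -6.3]
gripper_width: 0.0247
```

```bash
python3 go.py 651.8 -121.1 31.4 -102.7
```

```text
t 6.9 need [-1.2 -0.3 -1.2] az -0.11 rp [ 0.01 -0.  ] w 0.0247 F [ 0.3 -0.5 -6.3] j6 -19.0
```

step_arm([
  {"tx": -0.5, "ty": 0, "tz": -1, "ax": 0, "ay": 0, "az": 0, "claw": -1},
  {"tx": 0, "ty": 0, "tz": -1, "ax": 0, "ay": 0, "az": 0, "claw": -1},
  {"tx": 0, "ty": 0, "tz": 0, "ax": 0, "ay": 0, "az": 0, "claw": -1},
])

```text
time_s: 7.2
tcp_pos: [0.6529, -0.1209, 0.0315]
eef_rot: [-179.9, 0.0, -102.6]
contact_force: [-2.5, 3.0, 3.2]
gripper_width: 0.0248
```

```bash
python3 go.py 651.8 -121.1 31.4 -102.7
```

```text
t 7.2 need [-1.1 -0.2 -0.1] az -0.13 rp [0.06 0.01] w 0.0248 F [-2.5  3.   3.2] j6 -19.0
```

step_arm([
  {"tx": 0, "ty": 0, "tz": 0, "ax": 0, "ay": 0, "az": 0, "claw": -0.09},
  {"tx": 0, "ty": 0, "tz": 0, "ax": 0, "ay": 0, "az": 0, "claw": -0.09},
  {"tx": 0, "ty": 0, "tz": 30, "ax": 0, "ay": 0, "az": 0, "claw": -0.09},
  {"tx": 0, "ty": 0, "tz": 40, "ax": 0, "ay": 0, "az": 3, "claw": -0.09},
  {"tx": -15, "ty": 15, "tz": 45, "ax": 0, "ay": 0, "az": 4, "claw": -0.09},
  {"tx": -15, "ty": 20, "tz": 40, "ax": 0, "ay": 0, "az": 5, "claw": -0.09},
  {"tx": -15, "ty": 25, "tz": 35, "ax": 0, "ay": 0, "az": 0, "claw": -0.09},
  {"tx": -15, "ty": 30, "tz": 30, "ax": 0, "ay": 0, "az": 0, "claw": -0.09},
])

```text
time_s: 8.0
tcp_pos: [0.5924, -0.0309, 0.2531]
eef_rot: [-179.8, 0.0, -90.7]
contact_force: [0.2, 0.6, 1.1]
gripper_width: 0.0397
```

```bash
python3 - <<'E'
from fit import *
c=cap('wrist','w3'); s=cap('scene','s3')
fit(c,'tee',(645,-151,-12.7),z=8,thr=.015); fit(s,'tee',(645,-151,-12.7),z=8,thr=.015)
try: fit(c,'elbow_pad',(545,-389))
except Exception as e: print(e)
E
python3 go.py 530 310 290 -90
```

```text
tee [ 646.2 -150.9  -12.6] 1-IoU 0.05
tee [ 643.7 -152.1  -14.7] 1-IoU 0.177
attempt to get argmax of an empty sequence
t 8.1 need [-63.7 338.7  33.5] az 0.44 rp [0.55 0.09] w 0.0397 F [-0.3  0.  -0. ] j6 -17.0
```

The tee is within about 1 mm and 0.1° of its outline by the wrist fit (the scene fit is partly occluded). Now the elbow.

step_arm([
  {"tx": -7, "ty": 38, "tz": 5, "ax": 0, "ay": 0, "az": 0.4, "claw": -0.09},
  {"tx": -7, "ty": 38, "tz": 5, "ax": 0, "ay": 0, "az": 0, "claw": -0.09},
  {"tx": -7, "ty": 38, "tz": 5, "ax": 0, "ay": 0, "az": 0, "claw": -0.09},
  {"tx": -7, "ty": 38, "tz": 5, "ax": 0, "ay": 0, "az": 0, "claw": -0.09},
  {"tx": -7, "ty": 38, "tz": 5, "ax": 0, "ay": 0, "az": 0, "claw": -0.09},
  {"tx": -7, "ty": 38, "tz": 5, "ax": 0, "ay": 0, "az": 0, "claw": -0.09},
  {"tx": -7, "ty": 38, "tz": 4, "ax": 0, "ay": 0, "az": 0, "claw": -0.09},
  {"tx": -7, "ty": 38, "tz": 0, "ax": 0, "ay": 0, "az": 0, "claw": -0.09},
  {"tx": -7, "ty": 34, "tz": 0, "ax": 0, "ay": 0, "az": 0, "claw": -0.09},
  {"tx": 0, "ty": 0, "tz": 0, "ax": 0, "ay": 0, "az": 0, "claw": -0.09},
])

```text
time_s: 9.1
tcp_pos: [0.529, 0.3104, 0.2837]
eef_rot: [180.0, 0.0, -90.0]
contact_force: [0.9, -0.5, -0.2]
gripper_width: 0.0404
```

```bash
python3 - <<'E'
from fit import *
c=cap('wrist','w4'); im=c['image'].copy()
a=L('wA')
e=fit(c,'elbow',(452,163,-18.5),rad=70)
draw(c,im,'elbow',e)
p=fit(c,'straight_pad',(642,138,10)); draw(c,im,'straight_pad',p)
try:
  p=fit(c,'straight',(482,11,-52),rad=65); draw(c,im,'straight',p)
except Exception as x: print(x)
for n,src in (('side',L('side0')),):
  p=fit(src,'elbow_pad',(545,-389)); i2=src['image'].copy(); draw(src,i2,'elbow_pad',p)
cv2.imwrite('pics/w4.png',np.vstack([im[:290],cv2.resize(i2[130:230,200:400],(560,280))]))
E
python3 go.py 530 310 290 -90
```

```text
elbow [452.5 162.7 -18.5] 1-IoU 0.071
straight_pad [642.7 137.6   9.7] 1-IoU 0.076
attempt to get argmax of an empty sequence
elbow_pad [ 548.3 -403.7   18.7] 1-IoU 0.626
t 9.15 need [0.8 1.3 6.2] az 0.06 rp [-0.02 -0.03] w 0.0396 F [ 0.3 -0.   0.2] j6 -49.0
```

View pics/w4.png

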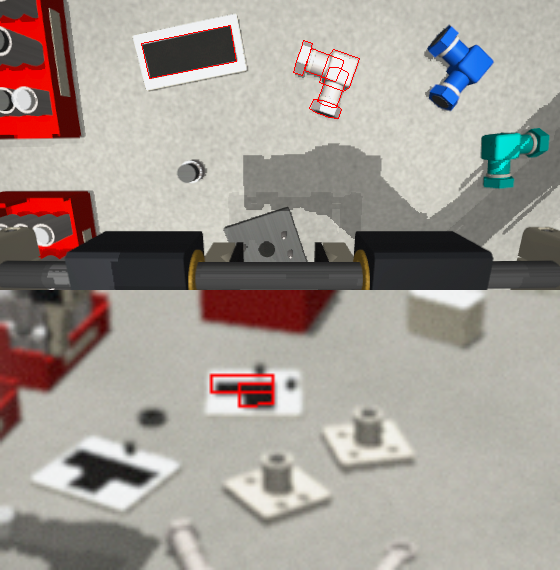

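The elbow fits the grey one (330,75), with the blue at (460,65) and turquoise at (510,155) left alone. The side view fits the elbow pad poorly, so I'll look from close by. Going for the elbow across its +y leg.

step_arm([
  {"tx": -15, "ty": -26, "tz": -25, "ax": 0, "ay": 0, "az": -5, "claw": -0.09},
  {"tx": -15, "ty": -26, "tz": -30, "ax": 0, "ay": 0, "az": -5, "claw": -0.09},
  {"tx": -15, "ty": -26, "tz": -30, "ax": 0, "ay": 0, "az": -5, "claw": -0.09},
  {"tx": -15, "ty": -26, "tz": -30, "ax": 0, "ay": 0, "az": -3.5, "claw": -0.09},
  {"tx": -7, "ty": -14, "tz": -35, "ax": 0, "ay": 0, "az": 0, "claw": -0.09},
  {"tx": 0, "ty": 0, "tz": -35, "ax": 0, "ay": 0, "az": 0, "claw": -0.09},
  {"tx": 0, "ty": 0, "tz": -20, "ax": 0, "ay": 0, "az": 0, "claw": -0.09},
  {"tx": 0, "ty": 0, "tz": 0, "ax": 0, "ay": 0, "az": 0, "claw": -0.09},
  {"tx": 0, "ty": 0, "tz": 0, "ax": 0, "ay": 0, "az": 0, "claw": -0.09},
])

```text
time_s: 10.05
tcp_pos: [0.463, 0.1885, 0.0799]
eef_rot: [-180.0, -0.0, -108.7]
contact_force: [-0.7, 0.6, 0.4]
gripper_width: 0.0396
```

```bash
python3 go.py 462 191.1 23 -108.5
```

```text
t 10.05 need [ -1.    2.6 -56.9] az 0.22 rp [ 0.01 -0.02] w 0.0396 F [-0.7  0.6  0.4] j6 -63.0
```

step_arm([
  {"tx": -1, "ty": 2.6, "tz": -10, "ax": 0, "ay": 0, "az": 0.2, "claw": -0.09},
  {"tx": 0, "ty": 0, "tz": -25, "ax": 0, "ay": 0, "az": 0, "claw": -0.09},
  {"tx": 0, "ty": 0, "tz": -17, "ax": 0, "ay": 0, "az": 0, "claw": -0.09},
  {"tx": 0, "ty": 0, "tz": -5, "ax": 0, "ay": 0, "az": 0, "claw": -0.09},
  {"tx": 0, "ty": 0, "tz": 0, "ax": 0, "ay": 0, "az": 0, "claw": -0.09},
  {"tx": 0, "ty": 0, "tz": 0, "ax": 0, "ay": 0, "az": 0, "claw": -1},
  {"tx": 0, "ty": 0, "tz": 0, "ax": 0, "ay": 0, "az": 0, "claw": -1},
  {"tx": 0, "ty": 0, "tz": 0, "ax": 0, "ay": 0, "az": 0, "claw": -1},
  {"tx": 0, "ty": 0, "tz": 0, "ax": 0, "ay": 0, "az": 0, "claw": -1},
])

```text
time_s: 10.95
tcp_pos: [0.4621, 0.1921, 0.0234]
eef_rot: [-179.9, 0.1, -108.5]
contact_force: [-1.4, -0.3, 5.9]
gripper_width: 0.0249
```

```bash
python3 go.py 462 191.1 23 -108.5
```

```text
t 10.95 need [-0.1 -1.  -0.4] az -0.02 rp [0.06 0.09] w 0.0249 F [-1.4 -0.3  5.9] j6 -64.0
```

step_arm([
  {"tx": 0, "ty": 0, "tz": 30, "ax": 0, "ay": 0, "az": 0, "claw": -1},
  {"tx": 0, "ty": 0, "tz": 40, "ax": 0, "ay": 0, "az": 0, "claw": -1},
  {"tx": 5, "ty": -25, "tz": 40, "ax": 0, "ay": 0, "az": 2, "claw": -1},
  {"tx": 6, "ty": -35, "tz": 30, "ax": 0, "ay": 0, "az": 2, "claw": -1},
  {"tx": 6, "ty": -37, "tz": 25, "ax": 0, "ay": 0, "az": 2, "claw": -1},
  {"tx": 6, "ty": -37, "tz": 20, "ax": 0, "ay": 0, "az": 2, "claw": -1},
  {"tx": 6, "ty": -37, "tz": 15, "ax": 0, "ay": 0, "az": 2, "claw": -1},
  {"tx": 6, "ty": -37, "tz": 15, "ax": 0, "ay": 0, "az": 2, "claw": -1},
  {"tx": 6, "ty": -37, "tz": 10, "ax": 0, "ay": 0, "az": 2, "claw": -1},
  {"tx": 6, "ty": -37, "tz": 0, "ax": 0, "ay": 0, "az": 2, "claw": -1},
  {"tx": 6, "ty": -37, "tz": 0, "ax": 0, "ay": 0, "az": 2, "claw": -1},
  {"tx": 6, "ty": -37, "tz": 0, "ax": 0, "ay": 0, "az": 0, "claw": -1},
])

```text
time_s: 12.15
tcp_pos: [0.5198, -0.1658, 0.2471]
eef_rot: [180.0, 0.0, -90.5]
contact_force: [0.8, 0.1, -2.2]
gripper_width: 0.0249
```

step_arm([
  {"tx": 6, "ty": -35, "tz": 0, "ax": 0, "ay": 0, "az": 0, "claw": -1},
  {"tx": 6, "ty": -30, "tz": 0, "ax": 0, "ay": 0, "az": 0, "claw": -1},
  {"tx": 0, "ty": -15, "tz": 0, "ax": 0, "ay": 0, "az": 0, "claw": -1},
  {"tx": 0, "ty": 0, "tz": 0, "ax": 0, "ay": 0, "az": 0, "claw": -1},
  {"tx": 0, "ty": 0, "tz": 0, "ax": 0, "ay": 0, "az": 0, "claw": -1},
])

```text
time_s: 12.65
tcp_pos: [0.5318, -0.2441, 0.2469]
eef_rot: [179.9, 0.0, -90.6]
contact_force: [-0.5, 0.1, -3.7]
gripper_width: 0.025
```

```bash
python3 - <<'E'
from fit import *
c=cap('wrist','w5'); im=c['image'].copy()
p=fit(c,'elbow_pad',(546,-395)); draw(c,im,'elbow_pad',p)
cv2.imwrite('pics/w5.png',im)
a=np.radians(p[2]); G=31.3
x,y=p[0]-G*np.sin(a),p[1]+G*np.cos(a); print(x,y,p[2]-90)
from go import rep; rep(x,y,31.4,p[2]-90)
E
```

```text
elbow_pad [ 544.3 -397.6   17.6] 1-IoU 0.061
534.8639292570572 -367.7412327446887 -72.40625890464725
t 12.7 need [   2.9 -124.  -215.7] az 18.1 rp [-0.04  0.03] w 0.025 F [ 0.3  0.6 -2.4] j6 5.0
```

View pics/w5.png

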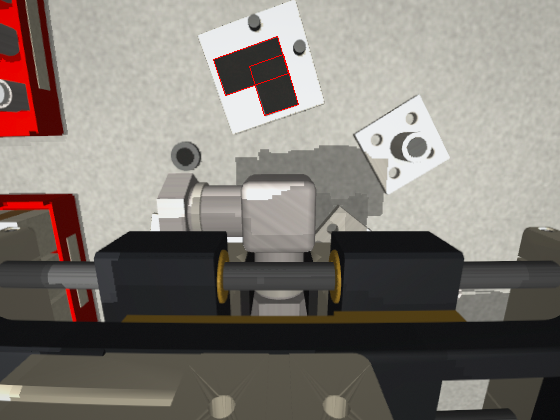

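The pad at (258,75) fits exactly: pins at (254,22) and (299,47), legs matching those of the held elbow.

step_arm([
  {"tx": 1, "ty": -25, "tz": -20, "ax": 0, "ay": 0, "az": 5, "claw": -1},
  {"tx": 1, "ty": -30, "tz": -25, "ax": 0, "ay": 0, "az": 5, "claw": -1},
  {"tx": 1, "ty": -30, "tz": -30, "ax": 0, "ay": 0, "az": 5, "claw": -1},
  {"tx": 0, "ty": -25, "tz": -35, "ax": 0, "ay": 0, "az": 3, "claw": -1},
  {"tx": 0, "ty": -14, "tz": -35, "ax": 0, "ay": 0, "az": 0, "claw": -1},
  {"tx": 0, "ty": 0, "tz": -35, "ax": 0, "ay": 0, "az": 0, "claw": -1},
  {"tx": 0, "ty": 0, "tz": 0, "ax": 0, "ay": 0, "az": 0, "claw": -1},
  {"tx": 0, "ty": 0, "tz": 0, "ax": 0, "ay": 0, "az": 0, "claw": -1},
])

```text
time_s: 13.5
tcp_pos: [0.5357, -0.3676, 0.068]
eef_rot: [179.9, 0.0, -72.4]
contact_force: [0.4, -0.3, -2.7]
gripper_width: 0.0247
```

```bash
python3 go.py 534.9 -367.7 31.4 -72.4
```

```text
t 13.5 need [ -0.8  -0.1 -36.6] az 0.01 rp [-0.07  0.02] w 0.0247 F [ 0.4 -0.3 -2.7] j6 35.0
```

step_arm([
  {"tx": -0.8, "ty": 0, "tz": -15, "ax": 0, "ay": 0, "az": 0, "claw": -1},
  {"tx": 0, "ty": 0, "tz": -13, "ax": 0, "ay": 0, "az": 0, "claw": -1},
  {"tx": 0, "ty": 0, "tz": -5, "ax": 0, "ay": 0, "az": 0, "claw": -1},
  {"tx": 0, "ty": 0, "tz": -2, "ax": 0, "ay": 0, "az": 0, "claw": -1},
  {"tx": 0, "ty": 0, "tz": -1, "ax": 0, "ay": 0, "az": 0, "claw": -1},
  {"tx": 0, "ty": 0, "tz": 0, "ax": 0, "ay": 0, "az": 0, "claw": -1},
])

```text
time_s: 14.1
tcp_pos: [0.535, -0.3685, 0.032]
eef_rot: [-180.0, -0.0, -72.5]
contact_force: [-0.4, -0.2, -2.8]
gripper_width: 0.0252
```

```bash
python3 go.py 534.9 -367.7 31.4 -72.4
```

```text
t 14.1 need [-0.1  0.8 -0.6] az 0.09 rp [ 0.03 -0.03] w 0.0252 F [-0.4 -0.2 -2.8] j6 35.0
```

step_arm([
  {"tx": 0, "ty": 0.3, "tz": -1, "ax": 0, "ay": 0, "az": 0, "claw": -1},
  {"tx": 0, "ty": 0, "tz": -0.5, "ax": 0, "ay": 0, "az": 0, "claw": -1},
  {"tx": 0, "ty": 0, "tz": 0, "ax": 0, "ay": 0, "az": 0, "claw": -1},
])

```text
time_s: 14.4
tcp_pos: [0.5351, -0.3685, 0.0315]
eef_rot: [-180.0, -0.1, -72.5]
contact_force: [-2.6, 2.3, 6.0]
gripper_width: 0.0248
```

step_arm([
  {"tx": 0, "ty": 0, "tz": 0, "ax": 0, "ay": 0, "az": 0, "claw": -0.09},
  {"tx": 0, "ty": 0, "tz": 0, "ax": 0, "ay": 0, "az": 0, "claw": -0.09},
  {"tx": 0, "ty": 0, "tz": 30, "ax": 0, "ay": 0, "az": 0, "claw": -0.09},
  {"tx": 0, "ty": 0, "tz": 35, "ax": 0, "ay": 0, "az": 0, "claw": -0.09},
  {"tx": 0, "ty": 15, "tz": 35, "ax": 0, "ay": 0, "az": 0, "claw": -0.09},
  {"tx": 0, "ty": 25, "tz": 35, "ax": 0, "ay": 0, "az": -3, "claw": -0.09},
  {"tx": 0, "ty": 30, "tz": 35, "ax": 0, "ay": 0, "az": -4, "claw": -0.09},
  {"tx": 0, "ty": 30, "tz": 25, "ax": 0, "ay": 0, "az": -5, "claw": -0.09},
  {"tx": 0, "ty": 25, "tz": 15, "ax": 0, "ay": 0, "az": -5, "claw": -0.09},
])

```text
time_s: 15.3
tcp_pos: [0.5355, -0.2422, 0.2431]
eef_rot: [-179.8, -0.1, -89.7]
contact_force: [1.1, -0.2, -0.6]
gripper_width: 0.0401
```

```bash
python3 - <<'E'
from fit import *
c=cap('wrist','w6')
fit(c,'elbow',(544,-397,17.6),z=8,thr=.015)
from go import rep; rep(500,150,250,-90)
E
```

```text
elbow [ 544.  -397.5   17.8] 1-IoU 0.059
t 15.35 need [-36.2 390.    4.9] az -0.05 rp [ 0.39 -0.05] w 0.0404 F [0.4 2.  0.9] j6 5.0
```

Elbow within 0.5 mm and 0.2° of its outline. Next the straight coupling.

step_arm([
  {"tx": -3, "ty": 34, "tz": 1, "ax": 0, "ay": 0, "az": 0, "claw": -0.09},
  {"tx": -3, "ty": 36, "tz": 0, "ax": 0, "ay": 0, "az": 0, "claw": -0.09},
  {"tx": -3, "ty": 36, "tz": 0, "ax": 0, "ay": 0, "az": 0, "claw": -0.09},
  {"tx": -3, "ty": 36, "tz": 0, "ax": 0, "ay": 0, "az": 0, "claw": -0.09},
  {"tx": -3, "ty": 36, "tz": 0, "ax": 0, "ay": 0, "az": 0, "claw": -0.09},
  {"tx": -3, "ty": 36, "tz": 0, "ax": 0, "ay": 0, "az": 0, "claw": -0.09},
  {"tx": -3, "ty": 36, "tz": 0, "ax": 0, "ay": 0, "az": 0, "claw": -0.09},
  {"tx": -3, "ty": 36, "tz": 0, "ax": 0, "ay": 0, "az": 0, "claw": -0.09},
  {"tx": -3, "ty": 36, "tz": 0, "ax": 0, "ay": 0, "az": 0, "claw": -0.09},
  {"tx": -3, "ty": 36, "tz": 0, "ax": 0, "ay": 0, "az": 0, "claw": -0.09},
  {"tx": 0, "ty": 30, "tz": 0, "ax": 0, "ay": 0, "az": 0, "claw": -0.09},
  {"tx": 0, "ty": 0, "tz": 0, "ax": 0, "ay": 0, "az": 0, "claw": -0.09},
])

```text
time_s: 16.55
tcp_pos: [0.505, 0.1479, 0.2412]
eef_rot: [-179.9, 0.0, -89.3]
contact_force: [0.3, -0.8, 0.1]
gripper_width: 0.0398
```

```bash
python3 - <<'E'
from fit import *
c=cap('wrist','w7')
p=fit(c,'straight',(482,11,-52),rad=75)
q=fit(c,'flange',(447,-162,51),thr=.006,rad=75)
from go import rep
rep(p[0],p[1],23,p[2]-0); rep(p[0],p[1],23,p[2]-180)
E
```

```text
straight [481.8  11.4 -54.9] 1-IoU 0.041Traceback (most recent call last):
  File "<stdin>", line 4, in <module>
  File "fit.py", line 29, in fit
    m=(l==1+np.argmax(st[1:,4])).astype(np.uint8)
            ~~~~~~~~~^^^^^^^^^^
    return _wrapfunc(a, 'argmax', axis=axis, out=out, **kwds)
    return bound(*args, **kwds)
ValueError: attempt to get argmax of an empty sequence
```

step_arm([
  {"tx": -5, "ty": -30, "tz": -25, "ax": 0, "ay": 0, "az": 7, "claw": -0.09},
  {"tx": -5, "ty": -30, "tz": -30, "ax": 0, "ay": 0, "az": 7, "claw": -0.09},
  {"tx": -5, "ty": -30, "tz": -30, "ax": 0, "ay": 0, "az": 7, "claw": -0.09},
  {"tx": -5, "ty": -28, "tz": -30, "ax": 0, "ay": 0, "az": 7, "claw": -0.09},
  {"tx": -3, "ty": -18, "tz": -30, "ax": 0, "ay": 0, "az": 6.4, "claw": -0.09},
  {"tx": 0, "ty": 0, "tz": -20, "ax": 0, "ay": 0, "az": 0, "claw": -0.09},
  {"tx": 0, "ty": 0, "tz": 0, "ax": 0, "ay": 0, "az": 0, "claw": -0.09},
  {"tx": 0, "ty": 0, "tz": 0, "ax": 0, "ay": 0, "az": 0, "claw": -0.09},
])

```text
time_s: 17.4
tcp_pos: [0.482, 0.0084, 0.0765]
eef_rot: [180.0, -0.0, -55.1]
contact_force: [-0.1, 0.1, 0.7]
gripper_width: 0.0399
```

```bash
python3 go.py 481.8 11.4 23 -54.9
```

```text
t 17.4 need [ -0.2   3.  -53.5] az 0.25 rp [-0.01 -0.02] w 0.0399 F [-0.1  0.1  0.7] j6 10.0
```

step_arm([
  {"tx": 0, "ty": 3, "tz": -8, "ax": 0, "ay": 0, "az": 0.2, "claw": -0.09},
  {"tx": 0, "ty": 0, "tz": -25, "ax": 0, "ay": 0, "az": 0, "claw": -0.09},
  {"tx": 0, "ty": 0, "tz": -15, "ax": 0, "ay": 0, "az": 0, "claw": -0.09},
  {"tx": 0, "ty": 0, "tz": -5, "ax": 0, "ay": 0, "az": 0, "claw": -0.09},
  {"tx": 0, "ty": 0, "tz": 0, "ax": 0, "ay": 0, "az": 0, "claw": -0.09},
  {"tx": 0, "ty": 0, "tz": 0, "ax": 0, "ay": 0, "az": 0, "claw": -1},
  {"tx": 0, "ty": 0, "tz": 0, "ax": 0, "ay": 0, "az": 0, "claw": -1},
  {"tx": 0, "ty": 0, "tz": 0, "ax": 0, "ay": 0, "az": 0, "claw": -1},
  {"tx": 0, "ty": 0, "tz": 0, "ax": 0, "ay": 0, "az": 0, "claw": -1},
])

```text
time_s: 18.3
tcp_pos: [0.4822, 0.0121, 0.0238]
eef_rot: [-179.9, -0.0, -54.9]
contact_force: [-1.8, 0.4, 6.9]
gripper_width: 0.0249
```

```bash
python3 go.py 481.8 11.4 23 -54.9;  python3 go.py 642.6 137.7 31 9.7
```

```text
t 18.3 need [-0.4 -0.7 -0.8] az -0.01 rp [ 0.08 -0.02] w 0.0249 F [-1.8  0.4  6.9] j6 10.0
t 18.3 need [160.4 125.6   7.2] az 64.59 rp [ 0.08 -0.02] w 0.0249 F [-1.8  0.4  6.9] j6 10.0
```

step_arm([
  {"tx": 0, "ty": 0, "tz": 25, "ax": 0, "ay": 0, "az": 0, "claw": -1},
  {"tx": 0, "ty": 0, "tz": 30, "ax": 0, "ay": 0, "az": 3, "claw": -1},
  {"tx": 15, "ty": 12, "tz": 15, "ax": 0, "ay": 0, "az": 7, "claw": -1},
  {"tx": 20, "ty": 16, "tz": 0, "ax": 0, "ay": 0, "az": 7.5, "claw": -1},
  {"tx": 20, "ty": 16, "tz": 0, "ax": 0, "ay": 0, "az": 7.5, "claw": -1},
  {"tx": 20, "ty": 16, "tz": 0, "ax": 0, "ay": 0, "az": 7.5, "claw": -1},
  {"tx": 20, "ty": 16, "tz": 0, "ax": 0, "ay": 0, "az": 7.5, "claw": -1},
  {"tx": 20, "ty": 16, "tz": 0, "ax": 0, "ay": 0, "az": 7.5, "claw": -1},
  {"tx": 20, "ty": 16, "tz": 0, "ax": 0, "ay": 0, "az": 7.5, "claw": -1},
  {"tx": 20, "ty": 14, "tz": 0, "ax": 0, "ay": 0, "az": 7, "claw": -1},
  {"tx": 5, "ty": 3, "tz": 0, "ax": 0, "ay": 0, "az": 2.6, "claw": -1},
  {"tx": 0, "ty": 0, "tz": 0, "ax": 0, "ay": 0, "az": 0, "claw": -1},
])

```text
time_s: 19.5
tcp_pos: [0.6418, 0.1373, 0.092]
eef_rot: [180.0, 0.1, 9.7]
contact_force: [-1.8, -0.7, -3.3]
gripper_width: 0.025
```

```bash
python3 go.py 642.6 137.7 31.8 9.7
```

```text
t 19.5 need [  0.8   0.4 -60.2] az -0.03 rp [-0.01  0.07] w 0.025 F [-1.8 -0.7 -3.3] j6 71.0
```

step_arm([
  {"tx": 0.6, "ty": 0.3, "tz": -20, "ax": 0, "ay": 0, "az": 0, "claw": -1},
  {"tx": 0, "ty": 0, "tz": -22, "ax": 0, "ay": 0, "az": 0, "claw": -1},
  {"tx": 0, "ty": 0, "tz": -11, "ax": 0, "ay": 0, "az": 0, "claw": -1},
  {"tx": 0, "ty": 0, "tz": -4, "ax": 0, "ay": 0, "az": 0, "claw": -1},
  {"tx": 0, "ty": 0, "tz": -2, "ax": 0, "ay": 0, "az": 0, "claw": -1},
  {"tx": 0, "ty": 0, "tz": -1, "ax": 0, "ay": 0, "az": 0, "claw": -1},
  {"tx": 0, "ty": 0, "tz": 0, "ax": 0, "ay": 0, "az": 0, "claw": -1},
])

```text
time_s: 20.2
tcp_pos: [0.6427, 0.1374, 0.0338]
eef_rot: [-180.0, -0.1, 9.7]
contact_force: [-0.1, 0.7, -2.9]
gripper_width: 0.0255
```

```bash
python3 go.py 642.6 137.7 31.8 9.7
```

```text
t 20.2 need [-0.1  0.3 -2. ] az 0.01 rp [ 0.02 -0.07] w 0.0255 F [-0.1  0.7 -2.9] j6 71.0
```

step_arm([
  {"tx": 0, "ty": 0, "tz": -1, "ax": 0, "ay": 0, "az": 0, "claw": -1},
  {"tx": 0, "ty": 0, "tz": -1, "ax": 0, "ay": 0, "az": 0, "claw": -1},
  {"tx": 0, "ty": 0, "tz": -0.5, "ax": 0, "ay": 0, "az": 0, "claw": -1},
  {"tx": 0, "ty": 0, "tz": 0, "ax": 0, "ay": 0, "az": 0, "claw": -1},
])

```text
time_s: 20.6
tcp_pos: [0.6426, 0.1374, 0.0319]
eef_rot: [-180.0, -0.1, 9.7]
contact_force: [-3.0, 0.4, 5.7]
gripper_width: 0.0249
```

step_arm([
  {"tx": 0, "ty": 0, "tz": 0, "ax": 0, "ay": 0, "az": 0, "claw": -0.09},
  {"tx": 0, "ty": 0, "tz": 0, "ax": 0, "ay": 0, "az": 0, "claw": -0.09},
  {"tx": 0, "ty": 0, "tz": 30, "ax": 0, "ay": 0, "az": 0, "claw": -0.09},
  {"tx": -5, "ty": 0, "tz": 35, "ax": 0, "ay": 0, "az": 0, "claw": -0.09},
  {"tx": -20, "ty": -3, "tz": 35, "ax": 0, "ay": 0, "az": 0, "claw": 0.5},
  {"tx": -25, "ty": -5, "tz": 35, "ax": 0, "ay": 0, "az": 0, "claw": 0.5},
  {"tx": -28, "ty": -5, "tz": 30, "ax": 0, "ay": 0, "az": 0, "claw": 0.5},
  {"tx": -28, "ty": -5, "tz": 25, "ax": 0, "ay": 0, "az": 0, "claw": 0.5},
  {"tx": -25, "ty": -5, "tz": 10, "ax": 0, "ay": 0, "az": 0, "claw": 0.5},
  {"tx": 0, "ty": 0, "tz": 0, "ax": 0, "ay": 0, "az": 0, "claw": 0.5},
])

```text
time_s: 21.6
tcp_pos: [0.5099, 0.114, 0.2333]
eef_rot: [-179.9, -0.2, 9.7]
contact_force: [0.6, -0.1, 0.7]
gripper_width: 0.0656
```

```bash
python3 - <<'E'
from fit import *
c=cap('wrist','w8')
fit(c,'straight',(642,138,9.7),z=8,thr=.015)
from go import rep; rep(450,-20,200,-90)
E
```

```text
straight [643.  137.1   9.8] 1-IoU 0.034
t 21.65 need [ -60.9 -134.3  -32.3] az -99.74 rp [ 0.09 -0.2 ] w 0.0658 F [0.4 0.2 0.6] j6 66.0
```

Straight within 0.7 mm and 0.1°. Now the oblong flange.

step_arm([
  {"tx": -5, "ty": -11, "tz": -3, "ax": 0, "ay": 0, "az": -8.3, "claw": 0.5},
  {"tx": -5, "ty": -11, "tz": -3, "ax": 0, "ay": 0, "az": -8.3, "claw": 0.5},
  {"tx": -5, "ty": -11, "tz": -3, "ax": 0, "ay": 0, "az": -8.3, "claw": 0.5},
  {"tx": -5, "ty": -11, "tz": -3, "ax": 0, "ay": 0, "az": -8.3, "claw": 0.5},
  {"tx": -5, "ty": -11, "tz": -3, "ax": 0, "ay": 0, "az": -8.3, "claw": 0.5},
  {"tx": -5, "ty": -11, "tz": -3, "ax": 0, "ay": 0, "az": -8.3, "claw": 0.5},
  {"tx": -5, "ty": -11, "tz": -3, "ax": 0, "ay": 0, "az": -8.3, "claw": 0.5},
  {"tx": -5, "ty": -11, "tz": -3, "ax": 0, "ay": 0, "az": -8.3, "claw": 0.5},
  {"tx": -5, "ty": -11, "tz": -3, "ax": 0, "ay": 0, "az": -8.3, "claw": 0.5},
  {"tx": -5, "ty": -11, "tz": -3, "ax": 0, "ay": 0, "az": -8.3, "claw": 0.5},
  {"tx": -5, "ty": -12, "tz": -2, "ax": 0, "ay": 0, "az": -8.3, "claw": 0.5},
  {"tx": -5, "ty": -12, "tz": 0, "ax": 0, "ay": 0, "az": -8.3, "claw": 0.5},
])

```text
time_s: 22.85
tcp_pos: [0.4515, -0.0203, 0.1975]
eef_rot: [179.9, -0.0, -90.2]
contact_force: [0.2, 0.1, -0.0]
gripper_width: 0.0659
```

step_arm([
  {"tx": 0, "ty": 0, "tz": 0, "ax": 0, "ay": 0, "az": 0, "claw": 0.5},
  {"tx": 0, "ty": 0, "tz": 0, "ax": 0, "ay": 0, "az": 0, "claw": 0.5},
])

```text
time_s: 23.05
tcp_pos: [0.4518, -0.0198, 0.1982]
eef_rot: [180.0, -0.0, -89.8]
contact_force: [-0.6, 0.2, 0.4]
gripper_width: 0.0657
```

```bash
python3 - <<'E'
from fit import *
c=cap('wrist','w9'); im=c['image'].copy()
p=fit(c,'flange',(446.6,-162.5,-38.6),thr=.006,rad=78); draw(c,im,'flange',p)
a=np.radians(p[2]); R=np.array([[np.cos(a),-np.sin(a)],[np.sin(a),np.cos(a)]])
H=np.array([[31,15],[31,-15],[-31,15],[-31,-15]])@R.T+p[:2]
for q in proj(c,np.c_[H,np.full(4,12)]/1000): cv2.circle(im,tuple(q.round().astype(int)),11,(0,200,0),1)
cv2.imwrite('pics/w9.png',im[:280])
from go import rep; rep(p[0],p[1],44,-100)
E
```

```text
flange [ 446.5 -162.7  -38.6] 1-IoU 0.078
t 23.1 need [  -5.4 -143.1 -154.3] az -10.26 rp [-0.01 -0.01] w 0.066 F [ 0.3 -0.   0.5] j6 -22.0
```

View pics/w9.png

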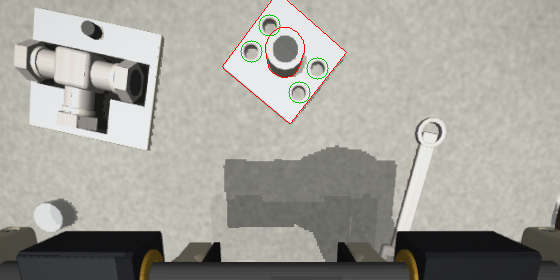

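The oblong holes (circles) match the fit, so the pose is sure.

step_arm([
  {"tx": -1.5, "ty": -28, "tz": -10, "ax": 0, "ay": 0, "az": -2.5, "claw": 0.5},
  {"tx": -1.5, "ty": -32, "tz": -20, "ax": 0, "ay": 0, "az": -2.5, "claw": 0.5},
  {"tx": -1.5, "ty": -32, "tz": -20, "ax": 0, "ay": 0, "az": -2.5, "claw": 0.5},
  {"tx": -1, "ty": -32, "tz": -20, "ax": 0, "ay": 0, "az": -2.5, "claw": 0.5},
  {"tx": 0, "ty": -19, "tz": -15, "ax": 0, "ay": 0, "az": 0, "claw": 0.5},
  {"tx": 0, "ty": 0, "tz": 0, "ax": 0, "ay": 0, "az": 0, "claw": 0.5},
  {"tx": 0, "ty": 0, "tz": 0, "ax": 0, "ay": 0, "az": 0, "claw": 0.5},
])

```text
time_s: 23.8
tcp_pos: [0.4461, -0.1629, 0.1131]
eef_rot: [179.9, -0.0, -99.8]
contact_force: [-0.5, 0.2, 0.3]
gripper_width: 0.0654
```

```bash
python3 go.py 446.5 -162.6 44 -100
```

```text
t 23.8 need [  0.4   0.3 -69.1] az -0.15 rp [-0.06 -0.02] w 0.0654 F [-0.5  0.2  0.3] j6 -14.0
```

step_arm([
  {"tx": 0.4, "ty": 0.3, "tz": -20, "ax": 0, "ay": 0, "az": -0.1, "claw": 0.5},
  {"tx": 0, "ty": 0, "tz": -25, "ax": 0, "ay": 0, "az": 0, "claw": 0.5},
  {"tx": 0, "ty": 0, "tz": -18, "ax": 0, "ay": 0, "az": 0, "claw": 0.5},
  {"tx": 0, "ty": 0, "tz": -6, "ax": 0, "ay": 0, "az": 0, "claw": 0.5},
  {"tx": 0, "ty": 0, "tz": 0, "ax": 0, "ay": 0, "az": 0, "claw": 0.5},
  {"tx": 0, "ty": 0, "tz": 0, "ax": 0, "ay": 0, "az": 0, "claw": -1},
  {"tx": 0, "ty": 0, "tz": 0, "ax": 0, "ay": 0, "az": 0, "claw": -1},
  {"tx": 0, "ty": 0, "tz": 0, "ax": 0, "ay": 0, "az": 0, "claw": -1},
  {"tx": 0, "ty": 0, "tz": 0, "ax": 0, "ay": 0, "az": 0, "claw": -1},
  {"tx": 0, "ty": 0, "tz": 0, "ax": 0, "ay": 0, "az": 0, "claw": -1},
])

```text
time_s: 24.8
tcp_pos: [0.4465, -0.1625, 0.0449]
eef_rot: [-179.9, 0.0, -100.0]
contact_force: [0.1, 1.4, 4.5]
gripper_width: 0.0329
```

```bash
python3 go.py 446.5 -162.6 44 -100; python3 go.py 546.8 402.9 54 -43
```

```text
t 24.8 need [-0.  -0.1 -0.9] az -0.0 rp [0.05 0.01] w 0.0329 F [0.1 1.4 4.5] j6 -14.0
t 24.8 need [100.3 565.4   9.1] az 57.0 rp [0.05 0.01] w 0.0329 F [0.1 1.4 4.5] j6 -14.0
```

step_arm([
  {"tx": 0, "ty": 0, "tz": 25, "ax": 0, "ay": 0, "az": 0, "claw": -1},
  {"tx": 0, "ty": 0, "tz": 35, "ax": 0, "ay": 0, "az": 0, "claw": -1},
  {"tx": 3, "ty": 15, "tz": 30, "ax": 0, "ay": 0, "az": 3, "claw": -1},
  {"tx": 5, "ty": 28, "tz": 0, "ax": 0, "ay": 0, "az": 3, "claw": -1},
  {"tx": 6, "ty": 34, "tz": 0, "ax": 0, "ay": 0, "az": 3, "claw": -1},
  {"tx": 6, "ty": 34, "tz": 0, "ax": 0, "ay": 0, "az": 3, "claw": -1},
  {"tx": 6, "ty": 34, "tz": 0, "ax": 0, "ay": 0, "az": 3, "claw": -1},
  {"tx": 6, "ty": 34, "tz": 0, "ax": 0, "ay": 0, "az": 3, "claw": -1},
  {"tx": 6, "ty": 34, "tz": 0, "ax": 0, "ay": 0, "az": 3, "claw": -1},
  {"tx": 6, "ty": 34, "tz": 0, "ax": 0, "ay": 0, "az": 3, "claw": -1},
  {"tx": 6, "ty": 34, "tz": 0, "ax": 0, "ay": 0, "az": 3, "claw": -1},
  {"tx": 6, "ty": 34, "tz": 0, "ax": 0, "ay": 0, "az": 3, "claw": -1},
])

```text
time_s: 26.0
tcp_pos: [0.5013, 0.1534, 0.1337]
eef_rot: [179.9, -0.0, -69.9]
contact_force: [1.2, -0.9, -5.8]
gripper_width: 0.0327
```

```bash
python3 go.py 546.8 402.9 54 -43
```

```text
t 26.0 need [ 45.5 249.5 -79.7] az 26.9 rp [-0.12 -0.  ] w 0.0327 F [ 1.2 -0.9 -5.8] j6 -18.0
```

step_arm([
  {"tx": 6, "ty": 34, "tz": 0, "ax": 0, "ay": 0, "az": 3.5, "claw": -1},
  {"tx": 6, "ty": 34, "tz": 0, "ax": 0, "ay": 0, "az": 3.5, "claw": -1},
  {"tx": 6, "ty": 34, "tz": 0, "ax": 0, "ay": 0, "az": 3.5, "claw": -1},
  {"tx": 6, "ty": 34, "tz": 0, "ax": 0, "ay": 0, "az": 3.5, "claw": -1},
  {"tx": 6, "ty": 34, "tz": 0, "ax": 0, "ay": 0, "az": 3.5, "claw": -1},
  {"tx": 6, "ty": 33, "tz": -5, "ax": 0, "ay": 0, "az": 3.5, "claw": -1},
  {"tx": 5, "ty": 27, "tz": -10, "ax": 0, "ay": 0, "az": 3.5, "claw": -1},
  {"tx": 4.5, "ty": 19, "tz": -15, "ax": 0, "ay": 0, "az": 2.4, "claw": -1},
  {"tx": 0, "ty": 0, "tz": -10, "ax": 0, "ay": 0, "az": 0, "claw": -1},
  {"tx": 0, "ty": 0, "tz": 0, "ax": 0, "ay": 0, "az": 0, "claw": -1},
  {"tx": 0, "ty": 0, "tz": 0, "ax": 0, "ay": 0, "az": 0, "claw": -1},
])

```text
time_s: 27.1
tcp_pos: [0.5472, 0.4003, 0.0937]
eef_rot: [179.9, -0.0, -43.2]
contact_force: [0.2, -0.2, -4.4]
gripper_width: 0.0332
```

```bash
python3 go.py 546.8 402.9 54 -43; python3 - <<'E'
from fit import *
z=L('scene0'); fit(z,'plate',(546.8,402.9,18.4),thr=.005,rad=85,zmax=.02); fit(L('w4'),'plate',(546.8,402.9,18.4),thr=.005,rad=85,zmax=.02) if 0 else 0
c=cap('scene','s10')
s=r.get_state(); p=s['tcp_pos']*1000; zz=p[2]-44.9; im=c['image'].copy()
q=[p[0],p[1],s['eef_rot'][2]+61.4]; print(q)
draw(c,im,'flange',q,zz); draw(c,im,'plate',(546.8,402.9,18.4),0,(0,255,0))
a=np.radians(18.4); R=np.array([[np.cos(a),-np.sin(a)],[np.sin(a),np.cos(a)]])
H=np.array([[31,15],[31,-15],[-31,15],[-31,-15]])@R.T+[546.8,402.9]
for u in proj(c,np.c_[H,np.full(4,30)]/1000): cv2.circle(im,tuple(u.round().astype(int)),3,(0,255,255),1)
b=L('wB'); ib=b['image'].copy()
for u in proj(b,np.c_[H,np.full(4,30)]/1000): cv2.circle(ib,tuple(u.round().astype(int)),4,(0,255,255),1)
cv2.imwrite('pics/s10.png',np.hstack([cv2.resize(im[240:420,340:520],(540,540)),cv2.resize(ib[80:210,200:330],(260,260)).copy() if 0 else np.vstack([cv2.resize(ib[90:200,205:315],(260,260)),np.zeros((280,260,3),np.uint8)])]))
E
```

```text
t 27.1 need [ -0.4   2.6 -39.7] az 0.16 rp [-0.13 -0.01] w 0.0332 F [ 0.2 -0.2 -4.4] j6 -6.0
plate [544.6 403.   18.7] 1-IoU 0.059
[np.float64(547.6299065763574), np.float64(400.6698676053968), np.float64(18.250617697303113)]
```

View pics/s10.png

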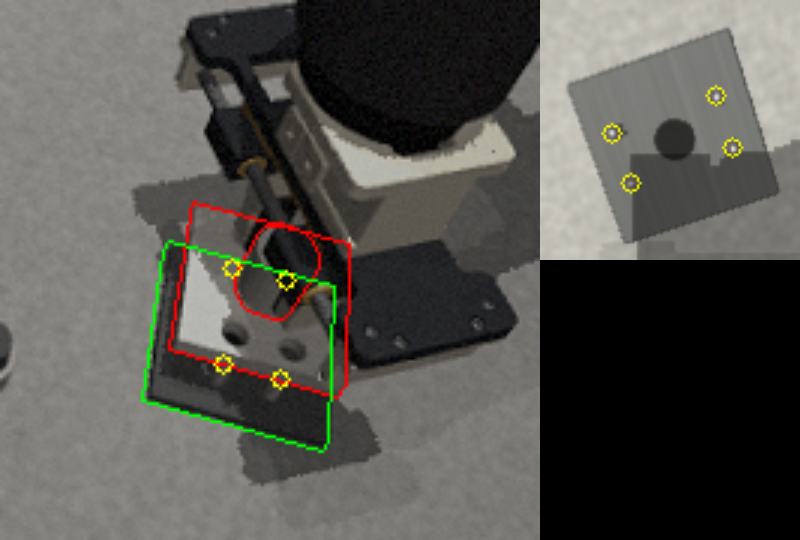

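Stud predictions sit right on the studs in the wrist view (right panel), and the held flange outline agrees. I'll trim by (-0.6, +2.4) mm and lower.

step_arm([
  {"tx": -0.6, "ty": 2.4, "tz": 0, "ax": 0, "ay": 0, "az": 0.1, "claw": -1},
  {"tx": 0, "ty": 0, "tz": -8, "ax": 0, "ay": 0, "az": 0, "claw": -1},
  {"tx": 0, "ty": 0, "tz": -8, "ax": 0, "ay": 0, "az": 0, "claw": -1},
  {"tx": 0, "ty": 0, "tz": 0, "ax": 0, "ay": 0, "az": 0, "claw": -1},
  {"tx": 0, "ty": 0, "tz": 0, "ax": 0, "ay": 0, "az": 0, "claw": -1},
])

```text
time_s: 27.65
tcp_pos: [0.5469, 0.4036, 0.078]
eef_rot: [179.9, -0.0, -43.0]
contact_force: [0.7, -0.2, -5.2]
gripper_width: 0.0333
```

```bash
python3 go.py 546.8 402.9 54.9 -43
```

```text
t 27.65 need [ -0.1  -0.7 -23.1] az 0.0 rp [-0.06 -0.01] w 0.0333 F [ 0.7 -0.2 -5.2] j6 -6.0
```

step_arm([
  {"tx": 0, "ty": -0.5, "tz": -4, "ax": 0, "ay": 0, "az": 0, "claw": -1},
  {"tx": 0, "ty": 0, "tz": -4, "ax": 0, "ay": 0, "az": 0, "claw": -1},
  {"tx": 0, "ty": 0, "tz": -4, "ax": 0, "ay": 0, "az": 0, "claw": -1},
  {"tx": 0, "ty": 0, "tz": 0, "ax": 0, "ay": 0, "az": 0, "claw": -1},
])

```text
time_s: 28.05
tcp_pos: [0.5467, 0.403, 0.0656]
eef_rot: [179.9, 0.0, -43.0]
contact_force: [0.4, -0.1, -4.6]
gripper_width: 0.033
```

```bash
python3 go.py 546.8 402.9 54.9 -43
```

```text
t 28.05 need [  0.1  -0.1 -10.7] az 0.01 rp [-0.08  0.  ] w 0.033 F [ 0.4 -0.1 -4.6] j6 -6.0
```

Nearly 10 mm onto the studs with no contact force. Down the rest.

step_arm([
  {"tx": 0, "ty": 0, "tz": -4, "ax": 0, "ay": 0, "az": 0, "claw": -1},
  {"tx": 0, "ty": 0, "tz": -3, "ax": 0, "ay": 0, "az": 0, "claw": -1},
  {"tx": 0, "ty": 0, "tz": -2, "ax": 0, "ay": 0, "az": 0, "claw": -1},
  {"tx": 0, "ty": 0, "tz": -1, "ax": 0, "ay": 0, "az": 0, "claw": -1},
  {"tx": 0, "ty": 0, "tz": -1, "ax": 0, "ay": 0, "az": 0, "claw": -1},
  {"tx": 0, "ty": 0, "tz": 0, "ax": 0, "ay": 0, "az": 0, "claw": -1},
])

```text
time_s: 28.65
tcp_pos: [0.5471, 0.4034, 0.0554]
eef_rot: [180.0, 0.0, -43.0]
contact_force: [0.1, 0.2, -4.0]
gripper_width: 0.0331
```

```bash
python3 go.py 546.8 402.9 54.9 -43
```

```text
t 28.65 need [-0.3 -0.5 -0.5] az 0.0 rp [-0.01  0.  ] w 0.0331 F [ 0.1  0.2 -4. ] j6 -6.0
```

step_arm([
  {"tx": 0, "ty": 0, "tz": -1, "ax": 0, "ay": 0, "az": 0, "claw": -1},
  {"tx": 0, "ty": 0, "tz": -0.5, "ax": 0, "ay": 0, "az": 0, "claw": -1},
  {"tx": 0, "ty": 0, "tz": 0, "ax": 0, "ay": 0, "az": 0, "claw": -1},
])

```text
time_s: 28.95
tcp_pos: [0.5472, 0.4035, 0.055]
eef_rot: [-180.0, -0.0, -43.0]
contact_force: [-3.2, -1.1, 4.7]
gripper_width: 0.0328
```

step_arm([
  {"tx": 0, "ty": 0, "tz": 0, "ax": 0, "ay": 0, "az": 0, "claw": 0.5},
  {"tx": 0, "ty": 0, "tz": 0, "ax": 0, "ay": 0, "az": 0, "claw": 0.5},
  {"tx": 0, "ty": 0, "tz": 0, "ax": 0, "ay": 0, "az": 0, "claw": 0.5},
  {"tx": 0, "ty": 0, "tz": 25, "ax": 0, "ay": 0, "az": 0, "claw": 0.5},
  {"tx": 0, "ty": 0, "tz": 35, "ax": 0, "ay": 0, "az": 0, "claw": 0.5},
  {"tx": -8, "ty": 8, "tz": 35, "ax": 0, "ay": 0, "az": 0, "claw": 0.5},
  {"tx": -18, "ty": 18, "tz": 30, "ax": 0, "ay": 0, "az": 0, "claw": 0.5},
  {"tx": -20, "ty": 20, "tz": 25, "ax": 0, "ay": 0, "az": 0, "claw": 0.5},
  {"tx": -20, "ty": 20, "tz": 25, "ax": 0, "ay": 0, "az": 0, "claw": 0.5},
  {"tx": -20, "ty": 20, "tz": 20, "ax": 0, "ay": 0, "az": 0, "claw": 0.5},
  {"tx": 0, "ty": 0, "tz": 0, "ax": 0, "ay": 0, "az": 0, "claw": 0.5},
  {"tx": 0, "ty": 0, "tz": 0, "ax": 0, "ay": 0, "az": 0, "claw": 0.5},
])

```text
time_s: 30.15
tcp_pos: [0.4607, 0.49, 0.2492]
eef_rot: [-180.0, 0.0, -42.9]
contact_force: [0.7, -0.3, -0.6]
gripper_width: 0.0657
```

```bash
python3 - <<'E'
from fit import *
c=cap('wrist','w11'); s=cap('scene','s11'); P=cloud(c)
p=fit(c,'flange',(546.8,402.9,18.4),z=10,thr=.006,rad=75)
a=np.radians(p[2]); R=np.array([[np.cos(a),-np.sin(a)],[np.sin(a),np.cos(a)]])
for v in [(38,0),(-38,0),(0,38),(0,-38),(50,0)]:
    X=np.array(v)@R.T+p[:2]; u=proj(c,np.r_[X,22]/1000)[0].round().astype(int); print(v,np.median(P[u[1]-2:u[1]+3,u[0]-2:u[0]+3,2]).round(4))
st=r.get_state(); print(st['tcp_pos'],st['time_s'],st['gripper_width'])
im=s['image']; cv2.imwrite('pics/f11.png',np.vstack([cv2.resize(c['image'][:300],(560,300)),im[130:410]]))
E
```

```text
flange [546.7 403.2  18. ] 1-IoU 0.06
(38, 0) 0.0219
(-38, 0) 0.0221
(0, 38) 0.0221
(0, -38) 0.0222
(50, 0) 0.0001
[0.46115538 0.48862822 0.24785228] 30.25 0.06592757137257217
```

View pics/f11.png

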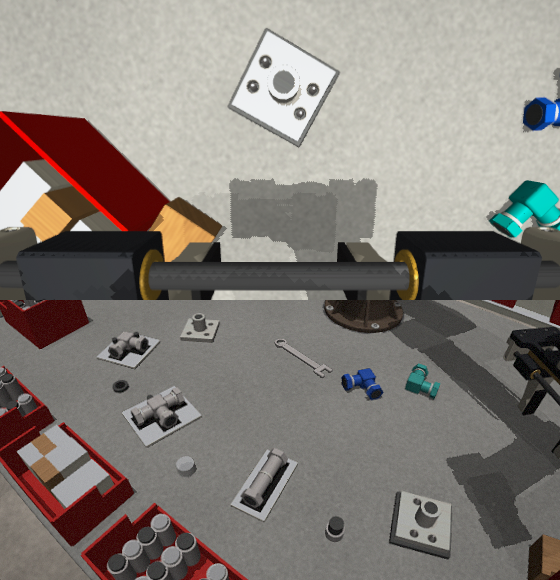

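The flange (285,88) is level with all four studs through its holes. Its top is at 22 mm all round, so it is fully seated. In the scene panel the tee (160,412), elbow (127,346) and straight (264,478) lie on their pads, and the square flange (200,326) and look-alikes haven't moved. Handing in.

```bash
python3 -c "
from plant import r
print(r.close_job(), r.get_state()['time_s'])"
```

```text
the job is handed in; nothing more can be done
the job is handed in; nothing more can be done
```

The port kit is made up and handed in at about 30 s of the 109 s allowed. I placed the tee, elbow and straight coupling on their pads in that order. The oblong flange then went over the studs and down onto the plate. The gripper is open and clear of everything.

| Part | Off its target (wrist camera) | Turn error |
|---|---|---|
| Tee | about 1 mm | 0.1° |
| Elbow | about 0.5 mm | 0.2° |
| Straight coupling | about 0.7 mm | 0.1° |
| Oblong flange | about 0.3 mm | 0.4° |

- **Flange seating:** its top reads 22 mm at all four points checked, which is fully down, and the last picture shows all four studs through their holes.
- **Left alone:** the square flange and the blue and turquoise elbows are where they lay.
- **Checks that disagreed:** the scene camera put the placed tee about 2 mm and 2° off, but that fit was poor because the arm partly hid the tee. The scene camera also put the stud plate about 2 mm away from the wrist reading. I went by the wrist camera both times, and the flange went on without catching. The first side-camera fit of the elbow pad was bad too, so I measured the pad again from close by.

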